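Load the reel oil and hold up the service caddy

ROBOT

A 6-joint arm with a two-finger parallel gripper is mounted at the origin on a cart in front of the work surface, level with it; the furniture and walls round the work are solid. World frame = base frame: x ahead of the robot, y to its left, z up, the work surface at z = 0. Lengths are in m, angles in rad, forces in N, time in s.
With the tool pointing down it reaches from about 0.275 to 0.825 m from the base axis. Payload 4.9 kg.
Tool frame: the origin (TCP) lies midway between the tips of the shut fingers; the grasp point (between the pads) lies 19 mm behind it (bot.grip_depth is the distance from the TCP to the grasp point, in m); z points along the fingers, y is the line along which they close (so a half turn about z gives the same grasp; the last joint's range is limited). The gripper opens to 85 mm and grips with 20 to 120 N. Pads are 22 mm wide; open, the fingers measure 114 mm over their backs; the gripper's body (76 mm by 85 mm) begins 54 mm behind the grasp point. The pads swing forward as they close: fully open they stand 13 mm farther back than shut.
Start: joints at [-1.241, 0.326, -0.193, 1.052, 0, 1.437], TCP at [0.246, -0.492, 0.209] pointing down, gripper open.
Joint ranges: [-2.65, 2.65], [-0.97, 1.79], [-1.3, 1.35], [-1.93, 2.1], [-1.47, 1.37], [-3.14, 3.14]. Speed limits (rad/s): [2.57, 2.57, 3.14, 3.14, 3.14, 3.14].

INTERFACE

Orientations are given as a unit quaternion [w, x, y, z].
In Python, from cell import bot gives the robot as it stands. Calls block until the motion is done:
- bot.move_pose(position, orientation): joint-space move of the TCP to a pose.
- bot.move_linear(position, speed=0.15, rotation=None, until_force=None): straight line of the TCP; rotation=None keeps the orientation; speed is the mean speed in m/s. With until_force (N) it stops when the force on the tool has changed by that much, and returns True; else False.
- bot.goto_joints(angles): joint-space move.
- bot.set_gripper(opening, grasp_force=None): opening from 0.0 (shut) to 1.0 (fully open); grasp_force is the grip in N (None keeps the last); returns when the fingers have stopped.
- bot.wait(seconds).
- bot.solve_ik(position, orientation): joint angles nearest the present ones, or None.
- bot.camera(name): name is "scene" or "top" or "wrist"; returns the picture (384x512x3 uint8, red, green, blue); there is no depth.
- bot.calibration(name): a dict with "mtx" (3x3 intrinsics, pixels), "extrinsics" (4x4, takes a point from world to camera coordinates); the wrist camera has in their place "hand_eye" (4x4, takes a point from camera to tool coordinates, whose origin is the TCP and whose axes are the flange's). Camera axes: x right, y down, z forward; pixel columns grow to the right and rows downward; lengths in m; the calibration is good to about 2 mm. The wrist camera is an equidistant fisheye: a pixel r from the principal point sees the ray r / f radians off the axis. A picture is of the moment at which its call begins: read the wrist's pose just before it. calibration takes no time and is no camera call.
A pose or a line that the arm cannot do raises bot.PlanningError and nothing moves.
- bot.close_job(): hands the job in; it is judged then, once.
Trained networks look in the newest picture that a camera, given by its name, has taken for a name from the list of things; names that differ only in an ending like _2 or _b are one class to them, and where a whole thing is asked for, a point or a joint stands for the part that bears it (a point fixed in the world has none). Each returns a list of dicts, best first, with "confidence" (0 to 1); they miss things now and then, are a little off and sometimes report something else, mostly with a low value. They report only what shows in the picture. A call takes as long as a camera call.
- bot.search_frame(camera, thing): "bbox" ([left, top, width, height] in pixels, round what is visible of it).
Readings, each from a call of its own:
- bot.read_clock(): time.
- bot.read_joint_positions(): joint angles.
- bot.read_joint_vel(): joint speeds.
- bot.read_joint_efforts(): joint torques, N m.
- bot.read_position(): TCP position.
- bot.read_tool_rot(): TCP orientation.
- bot.read_ft_force(): force on the tool from outside, world axes, zero at the start.
- bot.read_moment(): the same for the moment, N m.
- bot.read_gripper_width(): opening from 0.0 (shut) to 1.0 (fully open).
- bot.read_finger_force(): force on a finger pad.
Only numpy, scipy, OpenCV 4.12 (cv2) and the standard library are available. Lean on these libraries where they do the work, as an engineer would, in place of code of your own. Each camera call takes 0.05 s, during which the arm holds its last target. There are 200 camera calls.

TASK

Get the reel-service caddy ready to carry: stand the slim reel-oil bottle upright in the caddy's round cup, all the way down, and let go of it. Then swing the folded carrying handle up, lift the caddy by it without tipping it or spilling what is in it, and finish holding it level and still about 10 cm above the open table - the program ends with the caddy still in the gripper, not put down. Leave the loose line spool and the round tin that stand on the table where they are.

Things in the scene. Friction and masses are not known exactly. Their poses are not given: they have to be found in the camera images.
- caddy: Reel-service caddy, loose on the table: open grey moulded tray 140 mm (its x) by 200 mm (its y), walls 40 mm high, 3 mm thick, with a wire bail handle and a line spool snapped in; 0.54 to 0.72 kg loaded. Origin: centre of its underside; z up, x from the side where the handle lies folded (near robot) to the side with the cup, y along its length. A lug at the middle of each end rises to 99 mm.
- cup (a point): Centre of the inner floor of the caddy's round cup, at (36, 60, 4.5) mm in the caddy's frame, with its axes. The cup is 35 mm wide inside, flared to 41 mm at the mouth; its rim is 34.5 mm above this point. The oil bottle fits with 2 mm to spare all round.
- handle (a point): Centre of the handle's grip: a black round sleeve 18 mm in diameter, 96 mm long, parallel to the caddy's y, turning loosely on the wire. It runs on a circle of 105 mm radius about the pivot axis: folded it is at (-102, 0, 108) mm in the caddy's frame, free on all sides, in front of the tray; upright at (0, 0, 190) mm. Its orientation turns with the sleeve.
- bail (a joint): Angle of the handle: 0 folded towards the robot on its stops, 1.35 rad upright, 2.3 at the most. The pivot axis is the line x = 0, z = 85 mm of the caddy's frame, parallel to y. It turns freely with slight friction; let go short of upright the handle falls back. Lifted by it, the caddy hangs from the pivots and levels itself about y.
- oil_bottle: The reel-oil bottle, standing loose on the table: round white-and-blue body 31 mm in diameter, tapering above to a red nozzle, 95 mm high in all, 0.03 to 0.065 kg. Origin: centre of its base; z up. Grip it round the body; with the fingertips 40 mm or more above its base they stay clear of the cup's rim.
- loose_spool: A spool of fishing line lying on the table (64 mm across, 23 mm high), to be left alone. Origin: centre of its underside.
- shot_tin: A round flat tin on the table (51 mm across, 19 mm high), to be left alone. Origin: centre of its underside.
- lure_kit: A boxed lure (121 x 41 x 21 mm) lying loose in the caddy's front compartment, beside the spool; stays in the caddy. Origin: centre of its underside.

How it is judged:
By the outcome, as a careful person would: the job done as asked, in the order asked, and still so for the second after the job is handed in, while the arm keeps its last pose, push and grip.
It also fails if it takes over 61 s, if anything falls off the work surface, if the arm or the gripper's body presses on something with over 40 N, if the wrist force passes 120 N, or if a joint passes its speed limit or range.

## Working session

There is one attempt and no reset: what is moved stays moved. The work goes in short steps, each a Python script; the robot and the scene stay as the last script left them, time stands still between calls to the robot, and variables do not carry over. Pictures are saved under pics/ and viewed, at most 13 in all, crops included, and the job is handed in when it is done.

```bash
mkdir -p pics; ls; python3 - <<'E'
from cell import bot
import cv2, numpy as np
for n in ("top","scene"):
    im=bot.camera(n); cv2.imwrite(f"pics/{n}0.png",im[:,:,::-1])
    c=bot.calibration(n); print(n,np.round(c["mtx"],1).tolist(),np.round(c["extrinsics"],3).tolist())
    for t in ("caddy","cup","handle","oil_bottle","loose_spool","shot_tin","lure_kit"):
        print(t,[(np.round(d["bbox"]).tolist(),round(d["confidence"],2)) for d in bot.search_frame(n,t)][:2])
print(bot.read_clock(), bot.read_tool_rot())
print(bot.calibration("wrist"))
E
```

```text
pics
top [[422.7, 0.0, 259.1], [0.0, 422.7, 196.9], [0.0, 0.0, 1.0]] [[-0.013, -1.0, -0.015, -0.062], [-0.994, 0.015, -0.111, 0.557], [0.111, 0.014, -0.994, 1.276], [0.0, 0.0, 0.0, 1.0]]
caddy [([214.0, 171.0, 76.0, 67.0], 0.77)]
cup [([214.0, 168.0, 80.0, 71.0], 0.75), ([345.0, 201.0, 29.0, 22.0], 0.62)]
handle [([244.0, 224.0, 31.0, 13.0], 0.7)]
oil_bottle [([168.0, 216.0, 11.0, 7.0], 0.64), ([349.0, 203.0, 22.0, 17.0], 0.46)]
loose_spool [([347.0, 202.0, 24.0, 21.0], 0.94)]
shot_tin [([162.0, 174.0, 17.0, 14.0], 0.61)]
lure_kit [([226.0, 202.0, 41.0, 18.0], 0.6)]
scene [[417.7, 0.0, 256.3], [0.0, 417.7, 192.4], [0.0, 0.0, 1.0]] [[0.809, -0.587, -0.023, -0.495], [-0.365, -0.471, -0.803, 0.224], [0.46, 0.658, -0.596, 0.99], [0.0, 0.0, 0.0, 1.0]]
caddy [([197.0, 178.0, 94.0, 43.0], 0.77)]
cup [([208.0, 191.0, 85.0, 32.0], 0.76)]
handle [([198.0, 179.0, 4.0, -1.0], 0.64)]
oil_bottle [([181.0, 152.0, 14.0, 26.0], 0.77)]
loose_spool [([305.0, 271.0, 30.0, 25.0], 0.83), ([200.0, 179.0, 90.0, 44.0], 0.42)]
shot_tin []
lure_kit []
0.8 [-1.93984858e-07  9.73231896e-01  2.29825318e-01 -1.83323877e-05]
{'mtx': array([[297.31863964,   0.        , 259.42915627],
       [  0.        , 297.31863964, 190.67255242],
       [  0.        ,   0.        ,   1.        ]]), 'hand_eye': array([[ 4.45533835e-04, -9.46634082e-01, -3.22309968e-01,
         8.22327681e-02],
       [ 9.99999461e-01,  1.19542230e-04,  1.03121491e-03,
         8.20776757e-04],
       [-9.37653530e-04, -3.22310254e-01,  9.46633626e-01,
        -1.65277624e-01],
       [ 0.00000000e+00,  0.00000000e+00,  0.00000000e+00,
         1.00000000e+00]])}
```

```bash
python3 - <<'E'
import cv2
a=cv2.imread("pics/top0.png")[140:260,140:390]; cv2.imwrite("pics/topc.png",cv2.resize(a,None,fx=3.2,fy=3.2,interpolation=cv2.INTER_CUBIC))
a=cv2.imread("pics/scene0.png")[130:310,150:390]; cv2.imwrite("pics/scenec.png",cv2.resize(a,None,fx=3.2,fy=3.2,interpolation=cv2.INTER_CUBIC))
E
```

```text
(no output)
```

View pics/topc.png

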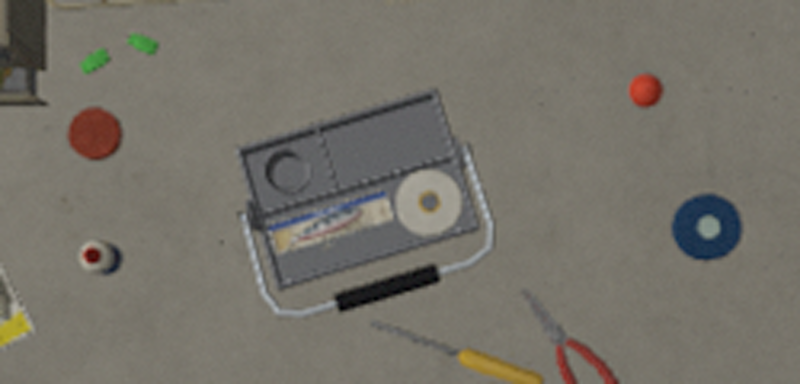

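View pics/scenec.png

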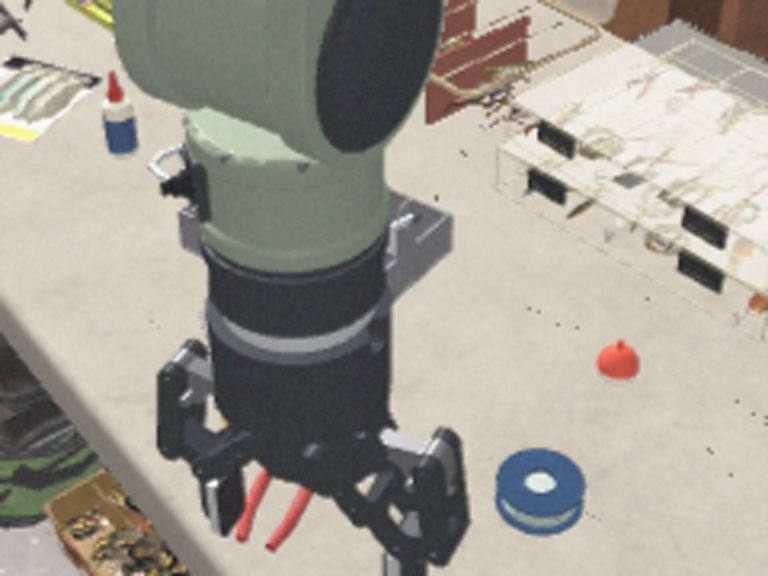

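The top view shows the caddy rotated about 16° with the cup at crop (288,172), the handle sleeve at (388,288) and the bottle at (95,256), left of the caddy. The scene view shows the bottle upright at (120,125), and the arm hides most of the caddy.

```bash
cat > h.py <<'E'
from cell import bot
import numpy as np, cv2
from scipy.optimize import least_squares
from scipy.spatial.transform import Rotation as R
T=bot.calibration("top")
def proj(p,c=T):
    p=np.atleast_2d(p); E=c["extrinsics"]; q=p@E[:3,:3].T+E[:3,3]; u=q@c["mtx"].T
    return u[:,:2]/u[:,2:]
def toW(v,local):  # v=x,y,yaw of caddy
    c,s=np.cos(v[2]),np.sin(v[2]); l=np.atleast_2d(local)
    return np.c_[v[0]+c*l[:,0]-s*l[:,1], v[1]+s*l[:,0]+c*l[:,1], l[:,2]]
def quat(a):  # tool down, tool y (closing line) at world angle a
    y=np.array([np.cos(a),np.sin(a),0]); z=np.array([0,0,-1.]); x=np.cross(y,z)
    q=R.from_matrix(np.c_[x,y,z]).as_quat(); return np.r_[q[3],q[:3]]
def tool():
    p=np.array(bot.read_position()); q=bot.read_tool_rot(); return p,R.from_quat(np.r_[q[1:],q[0]]).as_matrix()
W=bot.calibration("wrist")
def wproj(P,pose):
    p,Rm=pose; H=W["hand_eye"]
    t=(np.atleast_2d(P)-p)@Rm; c=(t-H[:3,3])@H[:3,:3]
    th=np.arctan2(np.hypot(c[:,0],c[:,1]),c[:,2]); n=np.hypot(c[:,0],c[:,1])+1e-12
    f=W["mtx"][0,0]; return np.c_[c[:,0]/n*th*f,c[:,1]/n*th*f]+W["mtx"][:2,2]
E
python3 - <<'E'
from h import *
L=[[70,100,40],[70,-100,40],[-70,100,40],[-70,-100,40],[-102,0,108],[36,60,39]]
px=np.array([[240,150],[437,92],[283,286],[477,230],[388,288],[288,172]])/3.2+140
L=np.array(L)/1e3
r=least_squares(lambda v:(proj(toW(v,L))-px).ravel(),[.5,0,.2]); print(r.x, np.round((r.fun.reshape(-1,2)),1).tolist())
def loc(px,z): return least_squares(lambda v:proj([v[0],v[1],z])[0]-np.array(px),[.5,0]).x
b=loc(np.array([93,255])/3.2+140,.09);print("bottle",b)
print("spool",loc(np.array([707,227])/3.2+140,.023),"tin",loc(np.array([95,133])/3.2+140,.019))
cad=r.x; cup=toW(cad,[[.036,.06,.0045]])[0];h=toW(cad,[[-.102,0,.108]])[0];print(cup,h,np.hypot(*h[:2]))
for nm,p,a0 in (("b",[*b,.04],0),("cup",cup+[0,0,.04],cad[2]),("h",h-[0,0,.019],cad[2])):
  for a in (a0,a0+np.pi/2,a0+np.pi,a0-np.pi/2):
    for dz in (0,.1):
      s=bot.solve_ik(np.array(p)+[0,0,dz],quat(a)); print(nm,round(a,2),dz,None if s is None else np.round(s,2))
E
```

```text
[ 0.54827439 -0.0484456   0.27474736] [[-0.3, -0.2], [0.3, -0.5], [-1.3, 0.9], [1.0, -0.3], [0.2, 0.3], [0.2, -0.3]]
bottle [0.48550321 0.19533272]
spool [ 0.50824073 -0.38336188] tin [0.60963369 0.21082876]
[0.56664593 0.01907096 0.0045    ] [ 0.45010002 -0.07611859  0.108     ] 0.45649103932303575
b 0 0 [ 0.24  0.46 -0.48  0.63  0.    1.81]
b 0 0.1 [ 0.24  0.34 -0.37  0.87  0.    1.81]
b 1.57 0 [ 0.24  0.46 -0.48  0.63  0.    0.24]
b 1.57 0.1 [ 0.24  0.34 -0.37  0.87  0.    0.24]
b 3.14 0 [ 0.24  0.46 -0.48  0.63  0.   -1.33]
b 3.14 0.1 [ 0.24  0.34 -0.37  0.87  0.   -1.33]
b -1.57 0 [ 0.24  0.46 -0.48  0.63  0.   -2.9 ]
b -1.57 0.1 [ 0.24  0.34 -0.37  0.87  0.   -2.9 ]
cup 0.27 0 [-0.1   0.52 -0.36  0.69  0.    1.2 ]
cup 0.27 0.1 [-0.1   0.41 -0.25  0.92  0.    1.2 ]
cup 1.85 0 [-0.1   0.52 -0.36  0.69  0.   -0.37]
cup 1.85 0.1 [-0.1   0.41 -0.25  0.92  0.   -0.37]
cup 3.42 0 [-0.1   0.52 -0.36  0.69  0.   -1.94]
cup 3.42 0.1 [-0.1   0.41 -0.25  0.92  0.   -1.94]
cup -1.3 0 [-0.1   0.52 -0.36  0.69  0.    2.77]
cup -1.3 0.1 [-0.1   0.41 -0.25  0.92  0.    2.77]
h 0.27 0 [-0.33  0.28 -0.6   0.69  0.    0.97]
h 0.27 0.1 [-0.33  0.17 -0.46  0.95  0.    0.97]
h 1.85 0 [-0.33  0.28 -0.6   0.69  0.   -0.6 ]
h 1.85 0.1 [-0.33  0.17 -0.46  0.95  0.   -0.6 ]
h 3.42 0 [-0.33  0.28 -0.6   0.69  0.   -2.18]
h 3.42 0.1 [-0.33  0.17 -0.46  0.95  0.   -2.18]
h -1.3 0 [-0.33  0.28 -0.6   0.69  0.    2.54]
h -1.3 0.1 [-0.33  0.17 -0.46  0.95  0.    2.54]
```

```bash
python3 - <<'E'
from h import *
cad=np.array([.5483,-.0484,.2747])
def shot(n,things):
    pose=tool(); im=bot.camera("wrist"); cv2.imwrite(f"pics/{n}.png",im[:,:,::-1]); np.savez(f"pics/{n}.npz",p=pose[0],R=pose[1]); 
    for t in things: print(t,[(np.round(d["bbox"],1).tolist(),round(d["confidence"],2)) for d in bot.search_frame("wrist",t)][:2])
    return pose,im.copy()
c=toW(cad,[[.0,.03,.28]])[0]
bot.move_pose(c,quat(cad[2])); pose,im=shot("w1",["cup"])
L=np.array([[36,60,39],[70,100,40],[70,-100,40],[-70,100,40],[-70,-100,40],[-102,0,108],[-102,48,108],[-102,-48,108]])/1e3
print(np.round(wproj(toW(cad,L),pose)).tolist())
bot.move_pose([.4855,.1953,.2],quat(cad[2])); pose,im=shot("w2",["oil_bottle"])
print(np.round(wproj([[.4855,.1953,0],[.4855,.1953,.095]],pose)).tolist(), bot.read_clock())
a=np.hstack([cv2.imread("pics/w1.png"),cv2.imread("pics/w2.png")])
cv2.imwrite("pics/w12.png",cv2.resize(a,(800,300),interpolation=cv2.INTER_AREA))
E
```

```text
cup [([168.0, 92.3, 146.9, 172.7], 0.77)]
[[285.0, 131.0], [310.0, 102.0], [304.0, 236.0], [207.0, 102.0], [214.0, 236.0], [176.0, 188.0], [173.0, 150.0], [179.0, 224.0]]
oil_bottle [([246.9, 145.2, 32.1, 33.1], 0.7)]
[[258.0, 158.0], [257.0, 180.0]] 3.95
```

View pics/w1.png

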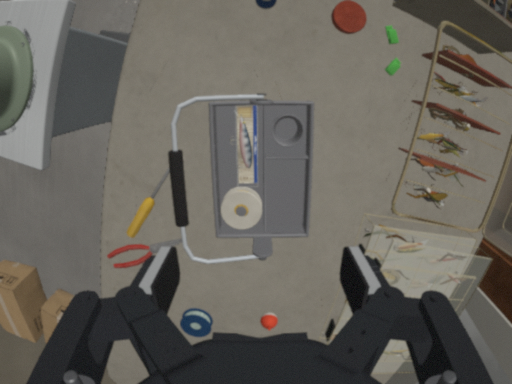

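View pics/w2.png

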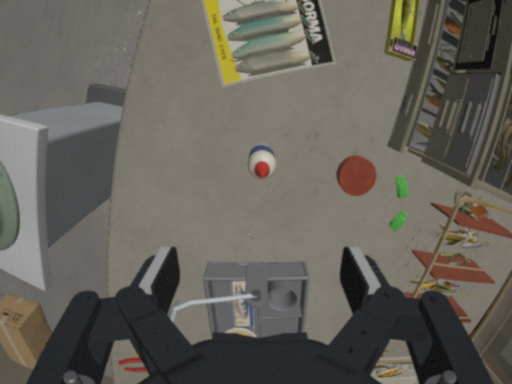

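w1 shows tray corners near (210,104), (312,103), (309,236) and (215,236), with the cup at (288,129). w2 shows the bottle at (262,162), nozzle about (262,170). I'll zoom in for accuracy.

```bash
python3 - <<'E'
import cv2,numpy as np
a=cv2.resize(cv2.imread("pics/w1.png")[90:240,165:325],None,fx=4,fy=4,interpolation=cv2.INTER_CUBIC)
w=cv2.imread("pics/w2.png")
b=cv2.resize(w[135:185,242:282],None,fx=4,fy=4,interpolation=cv2.INTER_CUBIC)
o=np.zeros((600,800,3),np.uint8);o[:,:640]=a;o[:200,640:800]=b
for x in range(0,640,80): cv2.line(o,(x,0),(x,6),(0,255,255),1)
cv2.imwrite("pics/z.png",o)
h=cv2.cvtColor(w,cv2.COLOR_BGR2HSV)
roi=np.zeros(w.shape[:2],bool);roi[135:190,240:285]=1
red=roi&((h[...,0]<8)|(h[...,0]>172))&(h[...,1]>130); blue=roi&(h[...,0]>100)&(h[...,0]<130)&(h[...,1]>90); white=roi&(h[...,1]<60)&(h[...,2]>150)
for m in (red,blue,white,red|blue|white):
    y,x=np.nonzero(m);print(len(x),x.mean(),y.mean(),x.min(),x.max(),y.min(),y.max())
E
```

```text
168 261.54761904761904 169.16071428571428 255 268 162 177
45 261.35555555555555 148.06666666666666 252 271 146 151
278 264.10791366906477 159.02877697841726 251 275 151 172
491 262.979633401222 161.4908350305499 251 275 146 177
```

View pics/z.png

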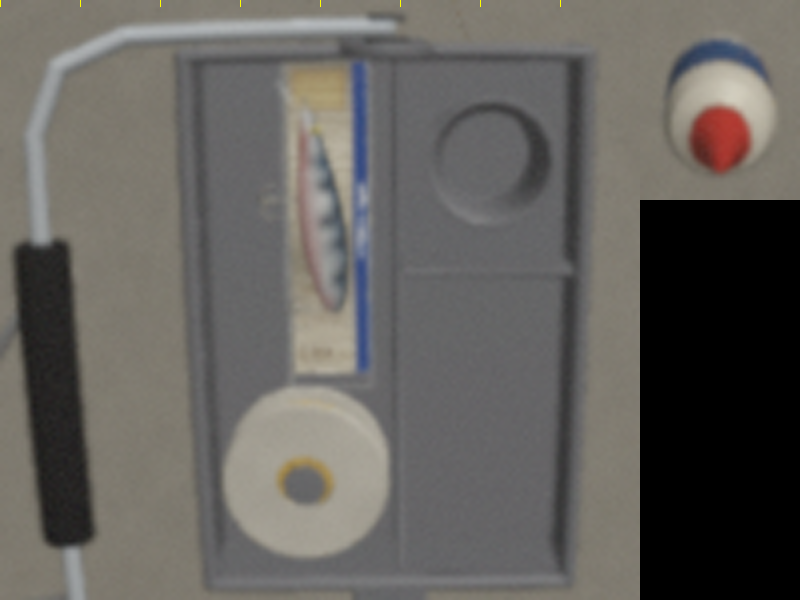

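```bash
python3 - <<'E'
from h import *
d=np.load("pics/w1.npz");p1=(d["p"],d["R"]);d=np.load("pics/w2.npz");p2=(d["p"],d["R"])
L=np.array([[70,100,40],[70,-100,40],[-70,100,40],[-70,-100,40],[36,60,39],[-102,48,108],[-102,-48,108]])/1e3
px=np.array([[594,48],[573,584],[177,50],[207,588],[493,162],[41,243],[69,545]])/4+[165,90]-.4
Lt=np.array([[70,100,40],[70,-100,40],[-70,100,40],[-70,-100,40],[-102,0,108],[36,60,39]])/1e3
pt=np.array([[240,150],[437,92],[283,286],[477,230],[388,288],[288,172]])/3.2+140
f=lambda v:(wproj(toW(v,L),p1)-px).ravel()
r=least_squares(f,[.55,-.05,.27],loss="soft_l1");print("wrist",r.x,np.round(f(r.x).reshape(-1,2),1).tolist())
g=lambda v:(proj(toW(v,Lt))-pt).ravel()*1.5
r2=least_squares(lambda v:np.r_[f(v),g(v)],r.x,loss="soft_l1");print("both",r2.x)
# bottle silhouette
t=np.linspace(0,2*np.pi,73)
ring=lambda v,z,rr:np.c_[v[0]+rr*np.cos(t),v[1]+rr*np.sin(t),0*t+z]
def fb(v):
    q=np.vstack([wproj(ring(v,z,.0155),p2) for z in (0,.02,.04,.055)]); tip=wproj([[v[0],v[1],.093]],p2)[0]
    b=np.r_[q[:,0].min()-251.3,q[:,0].max()-276.2,q[:,1].min()-144.6]
    return np.r_[b,tip-[261.7,176.5]]
rb=least_squares(fb,[.4855,.195]);print("bottle wrist",rb.x,np.round(rb.fun,1))
print(np.round(proj([[*rb.x,.09],[*rb.x,.0]]),1), np.array([93,255])/3.2+140)
for c in(r.x,r2.x):print(toW(c,[[.036,.06,.0045],[-.102,0,.108]]))
E
```

```text
wrist [ 0.55027843 -0.04838351  0.28425313] [[-0.7, 0.3], [-0.5, -0.4], [0.3, 0.7], [0.3, -0.5], [-0.5, 0.3], [0.3, 0.1], [0.7, -1.4]]
both [ 0.54978736 -0.0483957   0.28201568]
bottle wrist [0.48879165 0.19812118] [-2.8  1.  -0.5  1.6  0.4]
[[168.1 218.6]
 [174.7 220.3]] [169.0625 219.6875]
[[ 0.56800737  0.01930463  0.0045    ]
 [ 0.45237155 -0.07698845  0.108     ]]
[[ 0.56766769  0.01925261  0.0045    ]
 [ 0.45181672 -0.07678151  0.108     ]]
```

```bash
python3 - <<'E'
from h import *
yaw=.2825; b=np.array([.488,.197])
bot.move_pose([*b,.13],quat(yaw+np.pi/2)); bot.move_linear([*b,.036],speed=.1)
bot.set_gripper(.30,20); print(bot.read_gripper_width(),bot.read_finger_force())
bot.set_gripper(.22,20); print(bot.read_gripper_width(),bot.read_finger_force())
bot.set_gripper(.60); bot.move_linear([*b,.042],speed=.1,rotation=quat(yaw))
bot.set_gripper(.3); bot.set_gripper(.1,35); print(bot.read_gripper_width(),bot.read_finger_force())
bot.move_linear([*b,.16],speed=.12)
bot.wait(.3); cv2.imwrite("pics/w3.png",cv2.cvtColor(bot.camera("wrist"),cv2.COLOR_RGB2BGR)); print(bot.read_ft_force(),bot.read_clock(),bot.read_position())
E
```

```text
0.30204118398717283 4.459226595936343
0.28361260128279286 18.87943275505677
0.224644002861884 32.73491585874581
[-0.90014876 -0.01874525 -0.04856573] 11.4417 [0.48781128 0.19697162 0.15965204]
```

View pics/w3.png

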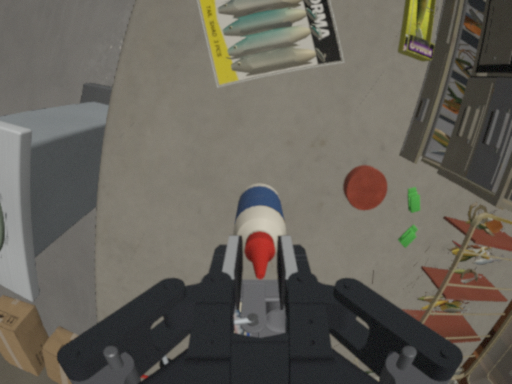

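The wrist view shows the bottle held upright between the pads: base edge at (260,184), nozzle tip at about (260,278). But the width is less than the 31 mm body, so I'll check its in-hand offset.

```bash
python3 - <<'E'
from h import *
H=W["hand_eye"]
I=(np.zeros(3),np.eye(3))
t=np.linspace(0,2*np.pi,73)
for x0 in (0,.005,.01,.015):
  for zb in (.042,):
    a=wproj(np.c_[x0+.0155*np.cos(t),.0155*np.sin(t),0*t+zb],I); 
    b=wproj(np.c_[x0+.0155*np.cos(t),.0155*np.sin(t),0*t+zb-.05],I); tip=wproj([[x0,0,zb-.095]],I)[0]
    print(x0,"base",a.min(0).round(),a.max(0).round(),"z50",b.min(0).round(),b.max(0).round(),"tip",tip.round())
im=cv2.imread("pics/w3.png")
o=cv2.resize(im[170:300,200:320],None,fx=4.5,fy=4.5,interpolation=cv2.INTER_CUBIC);cv2.imwrite("pics/z3.png",o)
E
```

```text
0 base [240. 185.] [281. 224.] z50 [234. 212.] [286. 258.] tip [261. 280.]
0.005 base [239. 179.] [281. 218.] z50 [234. 204.] [287. 251.] tip [261. 272.]
0.01 base [239. 172.] [281. 212.] z50 [234. 195.] [287. 244.] tip [261. 262.]
0.015 base [239. 165.] [281. 206.] z50 [233. 187.] [287. 237.] tip [261. 253.]
```

View pics/z3.png

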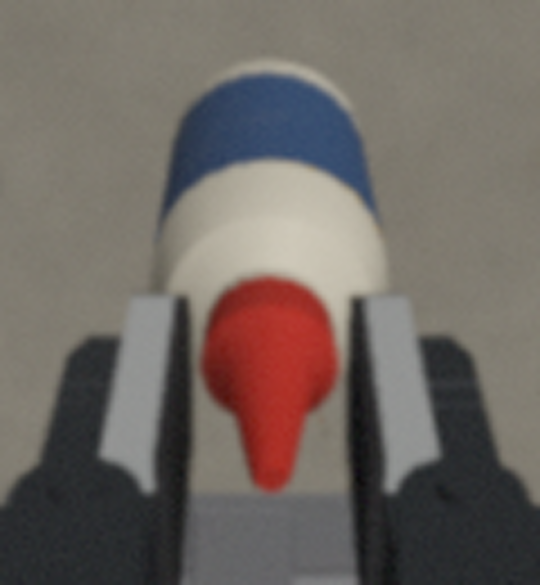

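Measured against the projections, the bottle is centred and upright to within about 1 mm, held on the shoulder. Next is the insertion.

```bash
python3 - <<'E'
from h import *
yaw=.2825; c=np.array([.5677,.0192])
bot.move_linear([*c,.16],speed=.2)
bot.wait(.2)
bot.move_linear([*c,.095],speed=.1)
f0=np.array(bot.read_ft_force())
hit=bot.move_linear([*c,.0475],speed=.03,until_force=5); p=bot.read_position()
print(hit,p,np.array(bot.read_ft_force())-f0,bot.read_gripper_width(),bot.read_clock())
cv2.imwrite("pics/w4.png",cv2.cvtColor(bot.camera("wrist"),cv2.COLOR_RGB2BGR))
E
```

```text
False [0.56779546 0.01919842 0.04764398] [ 0.05696398 -0.71564124  0.28010052] 0.22192355732271926 15.3
```

View pics/w4.png

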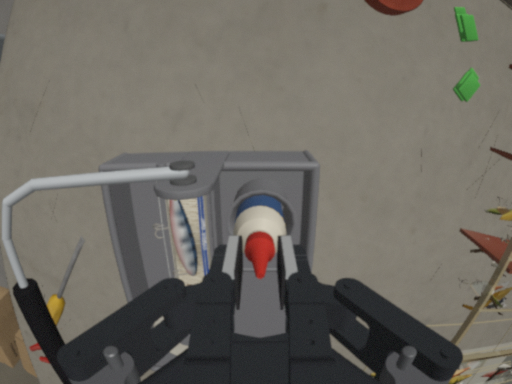

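The bottle is down inside the cup, with almost no contact force. I'll release it, retreat, and look at it and the handle from above.

```bash
python3 - <<'E'
from h import *
yaw=.2825; cad=[.5498,-.0484,yaw]
bot.set_gripper(.5); p=np.array([.5677,.0192,.0475]); bot.move_linear(p+[0,0,.13],speed=.15)
bot.set_gripper(1.0)
c=toW(cad,[[-.06,-.01,.26]])[0]; bot.move_linear(c,speed=.2); bot.wait(.2)
pose=tool(); cv2.imwrite("pics/w5.png",cv2.cvtColor(bot.camera("wrist"),cv2.COLOR_RGB2BGR)); np.savez("pics/w5.npz",p=pose[0],R=pose[1])
L=np.array([[70,100,40],[-70,100,40],[70,-100,40],[-70,-100,40],[36,60,99.5],[-102,48,108],[-102,-48,108],[0,100,99]])/1e3
print(np.round(wproj(toW(cad,L),pose)).tolist(),bot.read_clock())
E
```

```text
[[359.0, 77.0], [252.0, 72.0], [349.0, 218.0], [253.0, 219.0], [347.0, 107.0], [221.0, 117.0], [223.0, 201.0], [316.0, 70.0]] 18.35
```

View pics/w5.png

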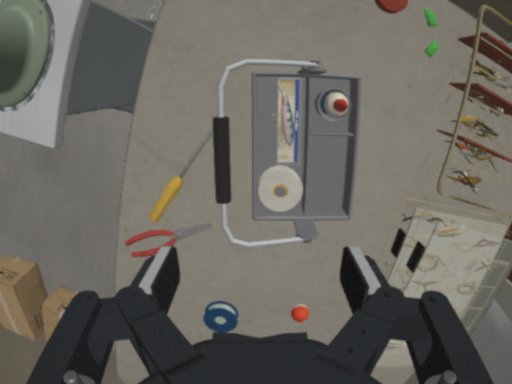

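The bottle stands in the cup with its nozzle at (341,105), and the sleeve at (222,117)–(223,203) matches the predicted pose. Now I'll grasp the handle and swing it up.

```bash
python3 - <<'E'
from h import *
yaw=.2825; cad=[.5498,-.0484,yaw]
h=toW(cad,[[-.102,0,.087]])[0]
bot.move_linear(h+[0,0,.09],speed=.2); bot.move_linear(h,speed=.1)
bot.set_gripper(.3,50); bot.set_gripper(0.0,80); print(bot.read_gripper_width(),bot.read_finger_force(),np.round(bot.read_ft_force(),2))
h=np.array(bot.read_position()); d=np.array([np.cos(yaw),np.sin(yaw)])
a0=np.arctan2(.023,.102); r=.1046
for q in np.linspace(0,1.35,11)[1:]:
    a=a0+q; dx=r*(np.cos(a0)-np.cos(a)); dz=r*(np.sin(a)-np.sin(a0))
    bot.move_linear([*(h[:2]+d*dx),h[2]+dz],speed=.06); print(round(q,2),np.round(bot.read_ft_force(),1))
print(bot.read_clock(),bot.read_position(),bot.read_gripper_width())
cv2.imwrite("pics/s6.png",cv2.cvtColor(bot.camera("scene"),cv2.COLOR_RGB2BGR)[100:300,130:390].repeat(3,0).repeat(3,1))
E
```

```text
0.1519546012211053 77.18252249993384 [0.72 2.15 4.29]
0.14 [-1.8  0.4 -0.3]
0.27 [-1.3 -0.9  0.1]
0.4 [-2.3  0.4  2.4]
0.54 [-4.1 -0.4  2.6]
0.68 [-3.7  0.1  4.4]
0.81 [-3.   0.4  5.8]
0.94 [-4.3  0.8  6. ]
1.08 [-2.2  0.7  5.8]
1.22 [-1.4  1.7  6.8]
1.35 [-1.   1.4  5.7]
24.7333 [ 0.55137653 -0.0480868   0.16940222] 0.15653963673657906
```

View pics/s6.png

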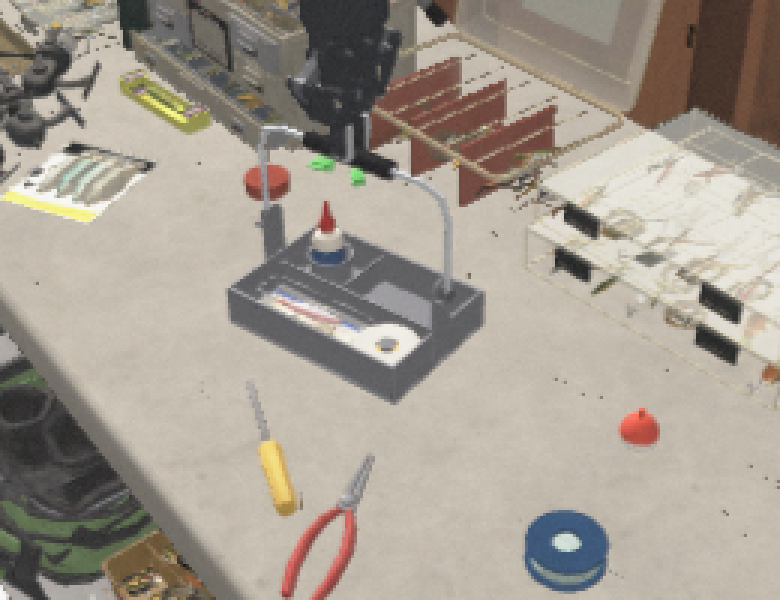

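The handle is upright, the bottle is seated, and the tray is flat on the table. Now the lift.

```bash
python3 - <<'E'
from h import *
bot.set_gripper(0.0,115)
p=np.array(bot.read_position())
for dz,s in ((.004,.01),(.012,.01),(.101,.035)):
    bot.move_linear(p+[0,0,dz],speed=s); print(dz,np.round(bot.read_ft_force(),1),np.round(bot.read_moment(),2))
bot.wait(1.0); print(bot.read_clock(),bot.read_position(),np.round(bot.read_ft_force(),1))
cv2.imwrite("pics/s7.png",cv2.cvtColor(bot.camera("scene"),cv2.COLOR_RGB2BGR)[50:250,130:390].repeat(3,0).repeat(3,1))
E
```

```text
0.004 [-0.3  0.7 -6. ] [ 0.    0.02 -0.01]
0.012 [-0.2  0.5 -6.3] [-0.02  0.    0.03]
0.101 [ 0.2 -0.7 -6.1] [-0.04 -0.02  0.05]
30.25 [ 0.55111151 -0.04813519  0.27050856] [ 0.1 -0.5 -5.8]
```

View pics/s7.png

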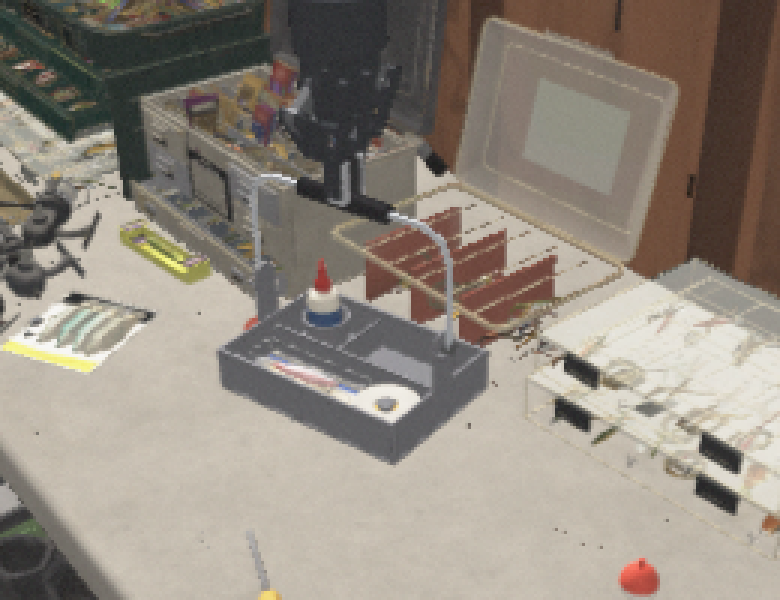

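The caddy hangs clear of the table with its contents in place. I'll check numerically that it is level and at the right height.

```bash
python3 - <<'E'
from h import *
S=bot.calibration("scene")
px=np.array([[220,350],[395,424],[490,350],[220,388],[393,463]])/3+[130,50]
L=np.array([[-70,100,40],[-70,-100,40],[70,-100,40],[-70,100,0],[-70,-100,0]])/1e3
f=lambda v:(proj(L@R.from_euler("xyz",v[3:]).as_matrix().T+v[:3],S)-px).ravel()
r=least_squares(lambda v:np.r_[f(v),(v[5]-.2825)*100],[.55,-.048,.1,0,0,.28]);print(r.x.round(3),f(r.x).round(1))
print(f([.55,-.048,.1,0,0,.2825]).round(1), bot.read_clock())
E
```

```text
[ 0.548 -0.053  0.105 -0.022  0.022  0.282] [-0.8  0.  -0.3 -0.1 -0.2  0.3  0.6 -0.2  0.7  0. ]
[-1.1  0.5 -0.9  1.7 -1.   1.2  0.4 -0.   0.   1.4] 30.3
```

Tilt comes out at about 1°, within measurement noise, and the underside is about 10 cm up.

```bash
python3 -c "
from cell import bot
print(bot.close_job())"
```

```text
the job is handed in; nothing more can be done
None
```

The job is handed in: the oil bottle stands in the cup, and the gripper holds the caddy by its raised handle, still, about 10 cm above the table and level to within about 1° by camera; the loose spool and tin were left alone.

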